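Used coffee capsule through the flap of the capsule bin

TASK

A used coffee capsule has been left standing on the ledge of the capsule bin. With one fingertip push the bin's self-closing flap open and hold it, and with the other finger push the capsule off the ledge into the bin; then let the flap fall shut. Only push: do not pick the capsule up, do not use the capsule to shove the flap open, and leave everything else where it stands.

Things in the scene. Friction and masses are not known exactly. Their poses are not given: they have to be found in the camera images.
- bin: Grey plastic bin for coffee capsules, 175 mm deep (x), 120 mm wide (y), fixed on the worktop left of the hob, empty inside. Origin: centre of its underside. +x runs from the ledge in front to the back wall, z up. On top: flat ledge 85 mm high at x = -87 to -27 mm (5 mm rims at its sides, none in front), sloping steel flap at x = -27 to 67, then the back strip, 126 mm high, its highest part.
- ledge_edge (a point): Middle of the ledge's inner edge, on its top surface (bin frame x -27.5, y 0, z 85 mm), where the opening under the flap begins: 95 mm long, 111 mm wide between the sloping cheeks, which are as high as the flap. Axes as the bin's.
- flap_hinge (a point): Middle of the flap's hinge line, which runs along the bin's y at the flap's upper far end (bin frame x 67.5, y 0, z 123 mm). Axes as the bin's. Overhead: a wall cupboard's handles reach out to world x 0.53, z 0.57 m above this side, its doors to x 0.57; the cooker hood's front reaches out to x 0.37 at z 0.9 m above the hob: come in low and from the robot's side.
- flap (a joint): Flap angle (rad): 0 shut, grows as its lower front edge swings down and back into the bin; 1.19 hangs straight down, 1.25 stop. Steel plate 3 mm thick, 102 mm wide, 102 mm from hinge to lower edge; a spring shuts it, 1 to 5 N of push opens it. A vertical finger with its tip just above the ledge's height opens it by moving along the bin's +x, up to 87 mm past the ledge's edge.
- capsule: Used coffee capsule of gold-toned aluminium, a small tapering cup 28 mm tall standing upside down on its flat rim of 37 mm diameter on the ledge; its side tapers from 35 mm diameter above the 2 mm rim to 32 mm near the top. About 0.02 kg, free to slide; past the edge it tips in, at times only when the pushing finger draws back a little. Origin: centre of its underside; z up.
- jar_tall: Bystander: spice jar 37 mm in diameter, 86 mm tall, standing on the worktop beside the bin (its -y side). Origin: centre of its underside.
- jar_short: Bystander: spice jar 40 mm in diameter, 73 mm tall, standing on the worktop behind the bin. Origin: centre of its underside.
- tin: Bystander: round cake tin with a lid, 202 mm in diameter, 45 mm tall, standing on the worktop right of the hob. Origin: centre of its underside.

How it is judged:
By the outcome, as a careful person would: the job done as asked, in the order asked, and still so for the second after the job is handed in, with the robot touching nothing.
It also fails if it takes over 35 s, if anything falls off the work surface, if the arm or the gripper's body presses on something with over 40 N, if the wrist force passes 120 N, or if a joint passes its speed limit or range.

ROBOT

A 6-joint arm with a two-finger parallel gripper is mounted at the origin on a cart in front of the work surface, level with it; the furniture and walls round the work are solid. World frame = base frame: x ahead of the robot, y to its left, z up, the work surface at z = 0. Lengths are in mm, angles in rad, forces in N, time in s.
With the tool pointing down it reaches from about 275 to 750 mm from the base axis. Payload 10.2 kg.
Tool frame: the origin (TCP) lies at the centre of the arm's flange, where the gripper is bolted on; the fingertips stand ctrl.tip_reach ahead of it and the grasp point (between the pads) lies 155 mm ahead of it (ctrl.tip_reach is the distance from the TCP to the fingertips, in mm); z points along the fingers, y is the direction in which the jaws open and shut (so a half turn about z gives the same grasp; the last joint's range is limited). The gripper opens to 85 mm and grips with 20 to 120 N. Pads are 22 mm wide; open, the fingers measure 114 mm over their backs; the gripper's body (76 mm by 85 mm) begins 54 mm behind the grasp point. The pads swing forward as they close: fully open they stand 13 mm farther back than shut.
Start: joints at [-0.223, 0.313, 1.498, -0, 1.331, -0.223], TCP at [525.007, -0.014, 404.694] pointing down, gripper open.
Joint ranges: [-2.94, 2.94], [-0.97, 2.17], [0.19, 2.56], [-1.23, 4.37], [0.02, 3.11], [-2.88, 2.88]. Speed limits (rad/s): [2.39, 2.39, 3.01, 3.14, 3.14, 3.14].

INTERFACE

Orientations are given as a unit quaternion [w, x, y, z].
In Python, from rig import ctrl, viewer gives the robot as it stands.
- The arm moves only by the tool drive_tool, never from a script. Its argument "rows" is a list that holds one entry, the list of rows, each a list of 6 numbers: the shift along the world's x, y, z normalised to -1 to 1, where 1 is 0.1 m, then the turn, a rotation vector about the world's x, y, z normalised to -1 to 1, where 1 is 90 degrees. A call has 1 to 10 rows; each row is the pose to reach, as a shift and turn from the pose measured when the call began; what a row does not reach only later rows make up. A row lasts 1/8 s, in which the tool goes at most 62.5 mm and 10.7 degrees, less where a joint would pass 70% of its speed; a pose out of reach is approached as far as the arm can. A call with a number of a shift or a turn outside -1 to 1 is refused whole. A call with a gripper value outside its range is refused whole. "fingers" is the opening, from -1 (shut) to 1 (fully open), set as the call begins (left out, the last holds). The fingers move at their own pace and stop on an object; "force" is the grip in N (left out, the last holds). Time passes only in rows, so rows that repeat a pose let the fingers close. It gives the time, the measured TCP pose, the force and the opening at its end, in the units of the state.
- ctrl.sense(): the state, without advancing time (a new reading comes with each control period).
- viewer.capture(name): name is "scene" or "side" or "wrist"; returns the picture (384x512x3 uint8, red, green, blue); there is no depth.
- viewer.calibration(name): a dict with "mtx" (3x3 intrinsics, pixels), "extrinsics" (4x4, takes a point from camera to world coordinates). Camera axes: x right, y up, looking along -z (the intrinsics and any distortion apply to the point x, -y, -z); pixel columns grow to the right and rows downward; lengths in mm; the calibration is good to about 2 mm. A picture is of the moment at which its call begins: read the wrist's pose just before it. calibration takes no time and is no camera call; for the wrist camera it gives the pose at the moment of the call.
- ctrl.finish_job(): hands the job in, once; it reports no verdict.
The state is a dict: "time_s": time; "joints": joint angles; "dq": joint speeds; "tau": joint torques, N m; "eef_pos": TCP position; "ee_rot": TCP orientation; "force": force on the tool from outside, world axes, zero at the start; "wrist_torque": the same for the moment, N m; "grip_width": opening from 0.0 (shut) to 1.0 (fully open).
Only numpy, scipy, OpenCV 4.12 (cv2) and the standard library are available. Lean on these libraries where they do the work, as an engineer would, in place of code of your own. Each camera call takes 0.05 s, during which the arm holds its last target.

## Working session

There is one attempt and no reset: what is moved stays moved. The work goes in short steps, Python scripts to look and compute and a tool call to move; the robot and the scene stay as the last step left them, time stands still between calls to the robot, and variables do not carry over. Pictures are saved under pics/ and viewed, and the job is handed in when it is done.

Besides the shell and the picture viewer there is one more tool, called after "Request:" as a command line: name --argument value ..., lists and objects as JSON in quotes. drive_tool: Moves the arm, as the interface text tells. Scaled input: -1 to 1 covers 0.1 m each way for a shift and 90 degrees each way for a turn. Its arguments: {"type":"object","properties":{"rows":{"type":"array","items":{"type":"array","items":{"type":"array","items":{"type":"number"}}}},"fingers":{"type":"number"},"force":{"type":"number"}},"required":["rows"]}

```bash
ls; mkdir -p pics; python3 - <<'E'
from rig import ctrl, viewer
import cv2
s=ctrl.sense();print(s,ctrl.tip_reach)
for n in ["scene","side","wrist"]:
    c=viewer.calibration(n);print(n,c)
    im=viewer.capture(n);cv2.imwrite(f"pics/{n}0.png",im[:,:,::-1])
E
```

```text
pics
{'time_s': 0.0, 'joints': array([-2.23394398e-01,  3.13472246e-01,  1.49843485e+00, -2.37969132e-05,
        1.33100838e+00, -2.23399669e-01]), 'dq': array([ 0.00049431,  0.00082323,  0.00011404,  0.00179806,  0.00074893,
       -0.00040849]), 'tau': array([-5.78409599e-04, -4.12261176e+01, -2.59742296e+01, -3.58453699e-04,
        4.11797926e-03, -1.23038126e-05]), 'eef_pos': array([ 5.24965680e+02, -3.36936348e-03,  4.04124385e+02]), 'ee_rot': array([-5.53523188e-04,  7.07102759e-01,  7.07110493e-01, -3.62232784e-04]), 'force': array([0.72373112, 0.18271715, 0.38023161]), 'wrist_torque': array([-0.03808269,  0.00833425, -0.0061054 ]), 'grip_width': 0.9982843355205692} 173.4
scene {'mtx': array([[389.67735289,   0.        , 254.48739061],
       [  0.        , 389.67735289, 198.98562675],
       [  0.        ,   0.        ,   1.        ]]), 'extrinsics': array([[-8.90621623e-01,  1.98128650e-01, -4.09314259e-01,
        -1.96837653e+02],
       [-4.54357649e-01, -4.24854757e-01,  7.82979924e-01,
         1.28395532e+03],
       [-1.87683546e-02,  8.83313915e-01,  4.68406101e-01
[... 463 characters left out ...]
3],
       [-1.46829778e-03,  8.22141130e-01,  5.69281834e-01,
         8.44994888e+02],
       [ 0.00000000e+00,  0.00000000e+00,  0.00000000e+00,
         1.00000000e+00]])}
wrist {'mtx': array([[292.9827863 ,   0.        , 255.76299108],
       [  0.        , 292.9827863 , 192.29392517],
       [  0.        ,   0.        ,   1.        ]]), 'extrinsics': array([[ 9.99999596e-01,  5.25644062e-04,  7.28993358e-04,
         5.26047498e+02],
       [-7.09571469e-04,  9.59575240e-01,  2.81451337e-01,
         7.22372987e+01],
       [-5.51580752e-04, -2.81451741e-01,  9.59575225e-01,
         3.73419367e+02],
       [ 0.00000000e+00,  0.00000000e+00,  0.00000000e+00,
         1.00000000e+00]])}
```

View pics/scene0.png

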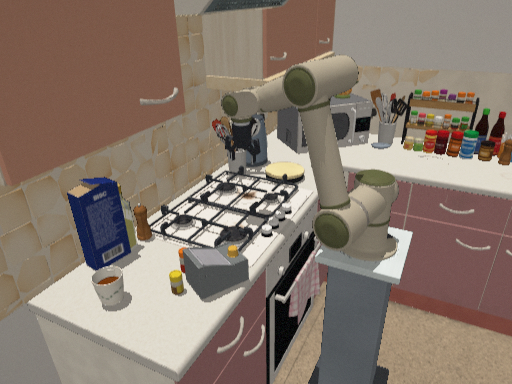

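View pics/side0.png

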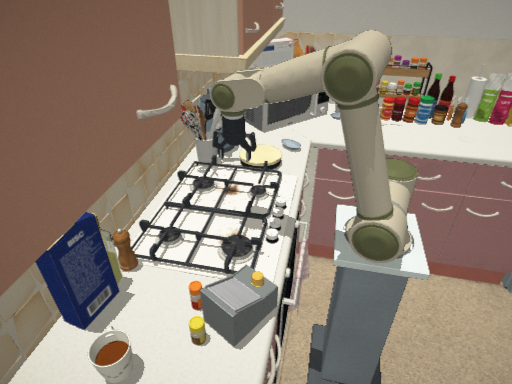

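View pics/wrist0.png

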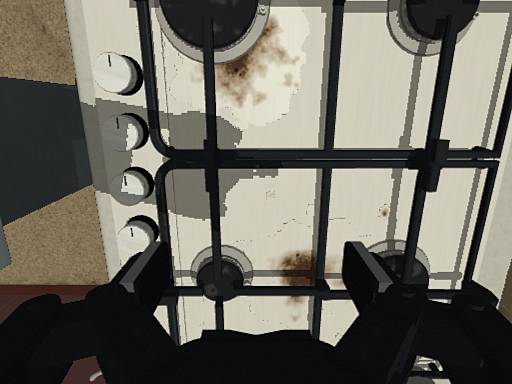

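```bash
cat > h.py <<'E'
import numpy as np, cv2
from rig import ctrl, viewer
def ray(c,u,v):
    M=c["mtx"];E=c["extrinsics"]
    d=np.array([(u-M[0,2])/M[0,0],-(v-M[1,2])/M[1,1],-1.])
    return E[:3,3],E[:3,:3]@d
def onz(c,u,v,z):
    o,d=ray(c,u,v);return o+d*(z-o[2])/d[2]
def proj(c,p):
    M=c["mtx"];E=c["extrinsics"]
    q=E[:3,:3].T@(np.array(p)-E[:3,3]);return M[0,2]+M[0,0]*q[0]/-q[2],M[1,2]-M[1,1]*q[1]/-q[2]
def tri(c1,p1,c2,p2):
    o1,d1=ray(c1,*p1);o2,d2=ray(c2,*p2)
    A=np.stack([d1,-d2],1);t=np.linalg.lstsq(A,o2-o1,rcond=None)[0]
    a=o1+t[0]*d1;b=o2+t[1]*d2
    return (a+b)/2,np.linalg.norm(a-b)
E
python3 - <<'E'
from h import *
for n,(x0,y0,x1,y1) in {"scene":(160,230,260,305),"side":(180,255,290,355)}.items():
    im=cv2.imread(f"pics/{n}0.png")[y0:y1,x0:x1]
    cv2.imwrite(f"pics/{n}0c.png",cv2.resize(im,None,fx=7 if n=="scene" else 6,fy=7 if n=="scene" else 6,interpolation=cv2.INTER_CUBIC)[:600,:800])
c=viewer.calibration("side");
print(onz(c,235,290,110),onz(c,258,278,113),onz(c,197,322,86),onz(c,196,287,73))
E
```

```text
[407.41639945 444.20456177 110.        ] [356.61366113 393.51957682 113.        ] [479.16035707 541.81671987  86.        ] [525.0103784  428.00197847  73.        ]
```

View pics/scene0c.png

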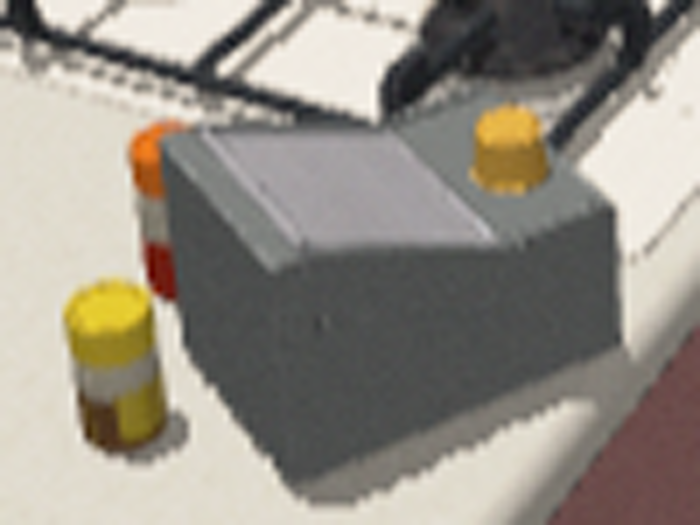

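View pics/side0c.png

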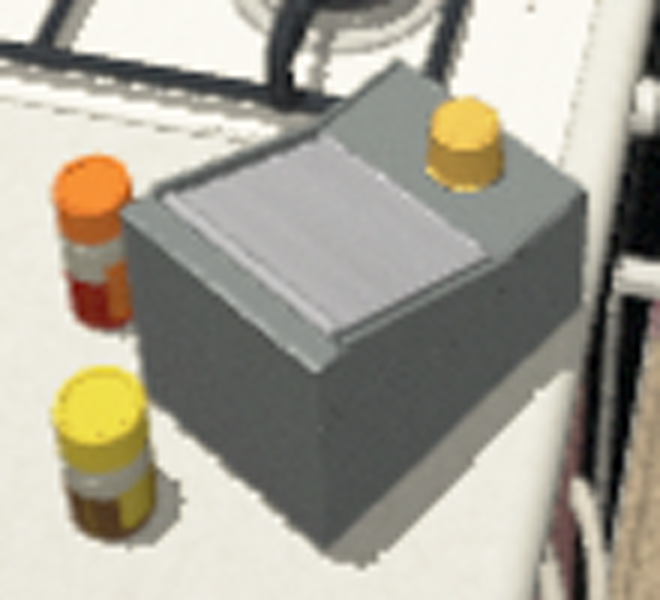

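```bash
python3 - <<'E'
from h import *
c=viewer.calibration("side");d=viewer.calibration("scene")
S=lambda x,y:(180+x/6,255+y/6);C=lambda x,y:(160+x/7,230+y/7)
print("A",onz(c,*S(122,210),126),"B",onz(c,*S(318,372),126),"F1",onz(c,*S(585,190),85),"F2",onz(c,*S(400,62),85))
print("A",onz(d,*C(163,140),126),"B",onz(d,*C(275,272),126),"F1",onz(d,*C(612,207),85))
print("bot",onz(c,*S(328,550),0),onz(d,*C(297,485),0), onz(d,*C(622,345),0))
print("A",tri(c,S(122,210),d,C(163,140)),"B",tri(c,S(318,372),d,C(275,272)),"F1",tri(c,S(585,190),d,C(612,207)))
print("cap",tri(c,S(467,112),d,C(508,113)),onz(c,*S(467,112),113),onz(d,*C(508,113),113))
print(onz(c,*S(98,170),73),onz(c,*S(100,388),86))
print(onz(c,*S(98,170),86),onz(c,*S(100,388),73))
E
```

```text
A [490.17797647 476.51842671 126.        ] B [387.06310992 536.15338912 126.        ] F1 [303.15182867 387.56463943  85.        ] F2 [403.97921844 328.98605774  85.        ]
A [486.98925514 477.12713886 126.        ] B [385.54517944 535.59838368 126.        ] F1 [303.82049141 384.88048908  85.        ]
bot [387.53227706 534.05109248   0.        ] [390.46592763 529.7678835    0.        ] [303.51463861 380.1352798    0.        ]
A (array([491.98841733, 471.86249678, 120.70552674]), np.float64(0.9672711218819079)) B (array([387.35954754, 534.02559907, 123.80556276]), np.float64(1.1173818605299044)) F1 (array([302.67484111, 388.1305437 ,  86.81333388]), np.float64(1.638753933394944))
cap (array([358.70186097, 384.1908407 , 120.36787994]), np.float64(1.4452630397723334)) [360.28448196 378.46094032 113.        ] [364.29942901 374.11438544 113.        ]
[528.66021726 415.41894254  73.        ] [482.28884683 535.66477355  86.        ]
[523.5508418  425.85899904  86.        ] [486.69149035 527.10546102  73.        ]
```

Request:
drive_tool --rows '[[[-0.2,0.4,-0.05,0,0,0.08],[-0.45,0.9,-0.1,0,0,0.17],[-0.45,0.9,-0.1,0,0,0.17]]]' --fingers 1

```text
time_s: 0.52
eef_pos: [478.6, 92.3, 394.0]
ee_rot: [-0.001, 0.605, 0.796, -0.0]
force: [-0.1, -0.2, 0.3]
grip_width: 1.001
```

Request:
drive_tool --rows '[[[-0.2,0.4,-0.05,0,0,0.08],[-0.45,0.9,-0.1,0,0,0.17],[-0.45,0.9,-0.1,0,0,0.17]]]'

```text
time_s: 0.9
eef_pos: [432.6, 184.0, 383.8]
ee_rot: [-0.001, 0.492, 0.871, -0.001]
force: [1.1, -0.3, -0.2]
grip_width: 0.998
```

Request:
drive_tool --rows '[[[-0.2,0.4,-0.05,0,0,0.08],[-0.45,0.9,-0.1,0,0,0.17],[-0.45,0.9,-0.1,0,0,0.17]]]'

```text
time_s: 1.27
eef_pos: [387.1, 275.4, 373.6]
ee_rot: [-0.001, 0.37, 0.929, -0.001]
force: [0.7, -0.1, -0.1]
grip_width: 0.998
```

Request:
drive_tool --rows '[[[-0.2,0.35,-0.1,0,0,0.08],[-0.43,0.7,-0.23,0,0,0.155],[-0.43,0.7,-0.23,0,0,0.155],[-0.43,0.7,-0.23,0,0,0.155]]]'

```text
time_s: 1.78
eef_pos: [345.3, 344.5, 350.8]
ee_rot: [-0.001, 0.256, 0.967, -0.001]
force: [-0.9, 0.4, 1.3]
grip_width: 1.0
```

```bash
python3 - <<'E'
from h import *
import pickle
s=ctrl.sense();c=viewer.calibration("wrist");print(s["eef_pos"],s["ee_rot"],s["joints"],ctrl.tip_reach)
im=viewer.capture("wrist");cv2.imwrite("pics/w1.png",im[:,:,::-1]);pickle.dump((c,s),open("w1.pkl","wb"))
O=np.array([395.7,431.5]);ex=np.array([.493,.87]);ey=np.array([-.87,.493])
for x,y,z in [(-87,0,85),(-27,0,85),(67,0,123),(-66,3,113),(87,60,126),(87,-60,126)]:
    p=O+x*ex+y*ey;print(x,y,z,proj(c,[*p,z]))
E
```

```text
[345.28236216 344.47193098 350.77162129] [-7.98406711e-04  2.55868044e-01  9.66710687e-01 -1.16368243e-03] [ 5.43533405e-01  2.83117335e-01  1.68580099e+00 -5.08919237e-04
  1.17545751e+00 -5.09574683e-01] 173.4
-87 0 85 (np.float64(271.4888636921306), np.float64(195.771731683283))
-27 0 85 (np.float64(343.07396217046687), np.float64(195.63146124160303))
67 0 123 (np.float64(490.1602172477168), np.float64(210.95577615068993))
-66 3 113 (np.float64(301.62780968871135), np.float64(202.8802542606404))
87 60 126 (np.float64(545.4652034015688), np.float64(124.93711721798813))
87 -60 126 (np.float64(501.98354558159883), np.float64(286.54508903389))
```

View pics/w1.png

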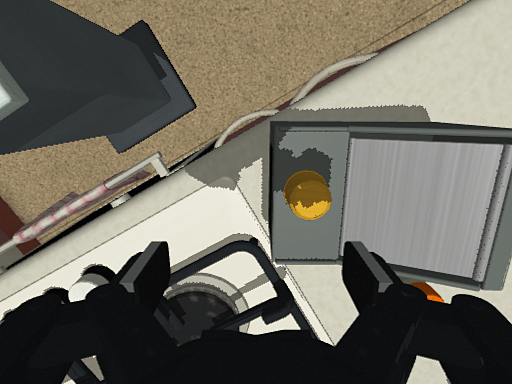

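```bash
python3 - <<'E'
from h import *
im=cv2.imread("pics/w1.png")[110:300,255:512]
cv2.imwrite("pics/w1c.png",cv2.resize(im,None,fx=3,fy=3,interpolation=cv2.INTER_CUBIC))
E
```

```text
(no output)
```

View pics/w1c.png

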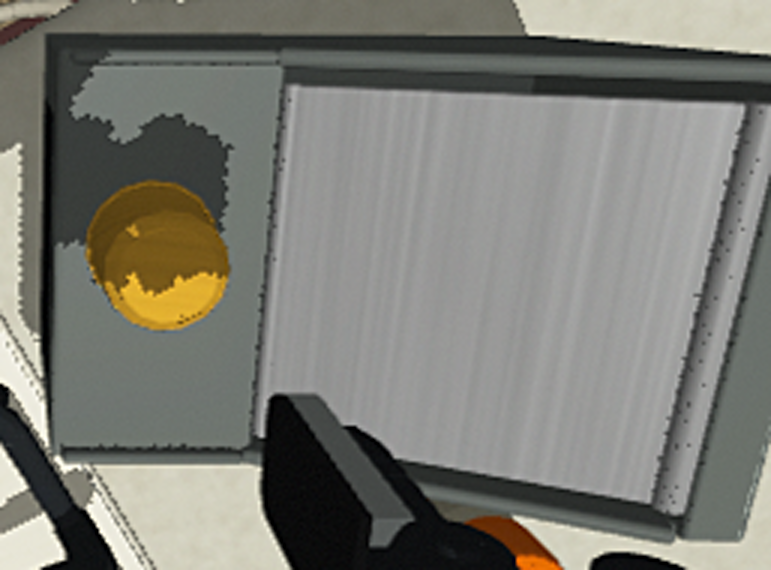

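```bash
python3 - <<'E'
from h import *
import pickle
c,s=pickle.load(open("w1.pkl","rb"))
g=lambda x,y,z:onz(c,255+x/3,110+y/3,z)
P1=g(282,66,85);P2=g(251,447,85);A=g(740,540,126)
F1=g(47,36,90);F2=g(55,462,90)
print(P1,P2,(P1+P2)/2,np.linalg.norm(P1-P2)); print("A",A,"F",F1,F2,(F1+F2)/2,np.linalg.norm(F1-F2))
d=(P1-P2)[:2];print("yaw P",np.degrees(np.arctan2(-d[0],d[1])));
d=(F1-F2)[:2];print("yaw F",np.degrees(np.arctan2(-d[0],d[1])))
for q in [(282,66),(251,447)]: pass
R=g(156,250,86);T=g(167,266,113);print("cap",R,T)
q=s["ee_rot"];print("tool yaw",2*np.degrees(np.arctan2(q[2],q[1]))-90)
E
```

```text
[336.98469761 434.21366367  85.        ] [434.42640637 379.52172912  85.        ] [385.70555199 406.86769639  85.        ] 111.74119343605926
A [493.6623062  476.51950582 126.        ] F [299.36893246 384.22221555  90.        ] [407.24769793 327.4218021   90.        ] [353.30831519 355.82200882  90.        ] 121.91847689385003
yaw P 60.695439956079824
yaw F 62.23226211258746
cap [365.28975817 382.64179092  86.        ] [360.936031   382.87909908 113.        ]
tool yaw 60.349915960756874
```

Request:
drive_tool --rows '[[[0.06,0.14,0,0,0,0.004],[0.12,0.28,0,0,0,0.004],[0.12,0.28,0,0,0,0.004],[0.12,0.28,0,0,0,0.004],[0.12,0.28,0,0,0,0.004]]]' --fingers 0.65 --force 40

```text
time_s: 2.45
eef_pos: [357.4, 371.8, 351.0]
ee_rot: [-0.001, 0.253, 0.967, -0.001]
force: [-0.3, -0.9, -0.5]
grip_width: 0.828
```

```bash
cat > look.py <<'E'
import sys,pickle
from h import *
t=sys.argv[1]
for n in sys.argv[2:]:
    s=ctrl.sense();c=viewer.calibration(n);im=viewer.capture(n)[:,:,::-1];cv2.imwrite(f"pics/{n}_{t}.png",im)
    pickle.dump((c,s),open(f"{n}_{t}.pkl","wb"))
    if n!="wrist":
        x0,y0=(150,160) if n=="scene" else (150,190)
        im=cv2.resize(im[y0:y0+150,x0:x0+170],None,fx=4,fy=4,interpolation=cv2.INTER_CUBIC);cv2.imwrite(f"pics/{n}_{t}c.png",im)
e=np.array([385.7,406.9]);ex=np.array([.489,.872]);ey=np.array([-.872,.489])
r=s["eef_pos"][:2]-e;print("t",s["time_s"],"TCP bin x,y",r@ex-27.5,r@ey,"z",s["eef_pos"][2],"F",s["force"],"w",s["grip_width"])
E
python3 look.py 2 wrist side
```

```text
t 2.5 TCP bin x,y -71.85872454213325 7.63219742142647 z 351.0143421646242 F [ 0.47081762 -0.58907435  0.38982029] w 0.8267827856723112
```

View pics/wrist_2.png

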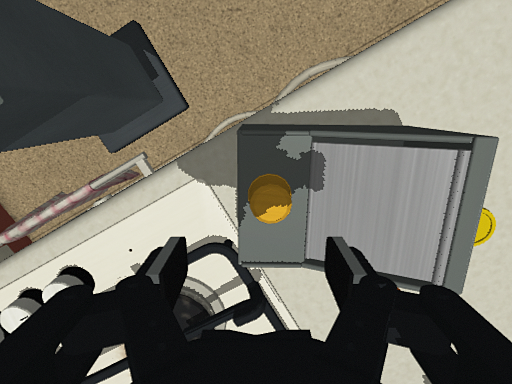

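View pics/side_2c.png

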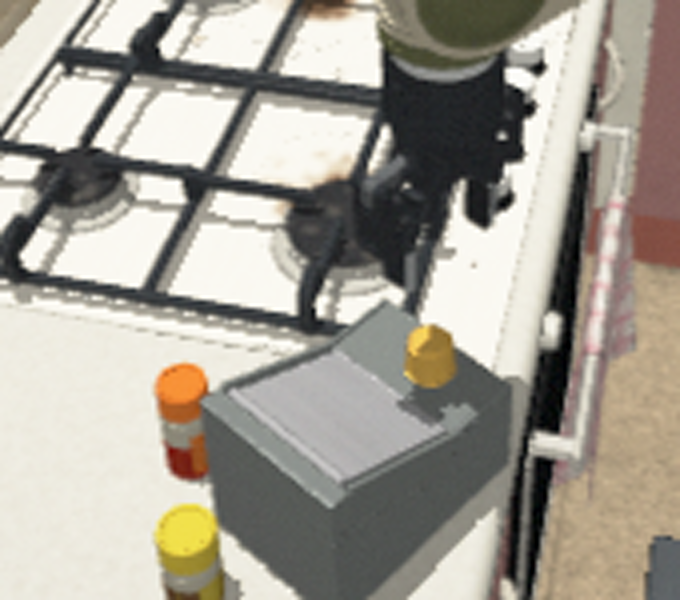

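```bash
python3 - <<'E'
from h import *
import pickle
c,s=pickle.load(open("wrist_2.pkl","rb"))
im=cv2.imread("pics/wrist_2.png");hsv=cv2.cvtColor(im,cv2.COLOR_BGR2HSV)
m=cv2.inRange(hsv,(12,140,50),(32,255,255));m[:, 300:]=0;m[:150]=0;m[240:]=0;m[:,:235]=0
ys,xs=np.where(m);print(xs.min(),xs.max(),ys.min(),ys.max(),len(xs))
e=np.array([385.7,406.9]);ex=np.array([.489,.872]);ey=np.array([-.872,.489])
b=lambda p:(np.round([(p[:2]-e)@ex-27.5,(p[:2]-e)@ey],1))
print("left",b(onz(c,xs.min(),ys.mean(),86)),"right",b(onz(c,xs.max()+1,ys.mean(),86)),b(onz(c,xs.max()+1,ys.mean(),112)),"top",b(onz(c,xs.mean(),ys.min(),86)),"bot",b(onz(c,xs.mean(),ys.max(),112)))
crop=im[120:280,225:385];cv2.imwrite("pics/w2c.png",cv2.resize(crop,None,fx=3.7,fy=3.7,interpolation=cv2.INTER_CUBIC))
E
```

```text
248 291 174 223 1736
left [-78.    4.9] right [-41.1   4.8] [-44.4  13. ] top [-60.1  25.4] bot [-60.9  -7. ]
```

View pics/w2c.png

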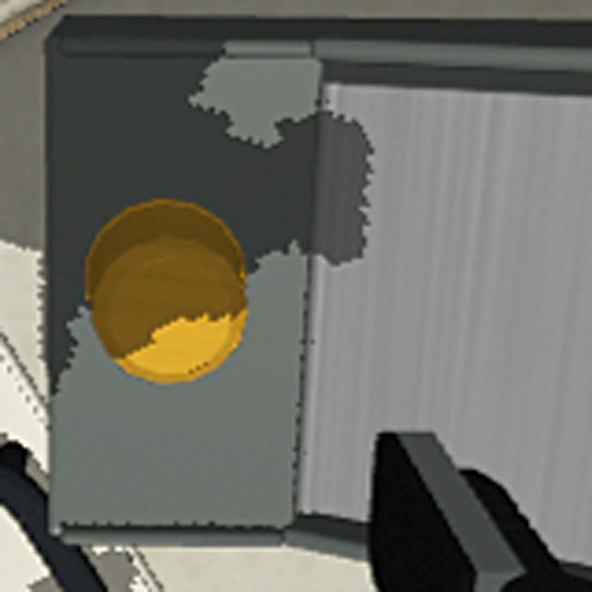

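Request:
drive_tool --rows '[[[0,0,-0.25,0,0,0],[0,0,-0.55,0,0,0],[0,0,-0.8,0,0,0],[0,0,-0.93,0,0,0],[0,0,-0.93,0,0,0],[0,0,-0.93,0,0,0]]]'

```text
time_s: 3.3
eef_pos: [357.5, 372.2, 259.0]
ee_rot: [-0.0, 0.253, 0.967, -0.0]
force: [0.0, -0.5, 0.3]
grip_width: 0.823
```

```bash
python3 look.py 3 wrist side scene
```

```text
t 3.4 TCP bin x,y -71.60471155505215 7.645991938107248 z 258.8895108271498 F [-0.46474431 -0.06737584 -0.46716018] w 0.8286381138951759
```

View pics/wrist_3.png

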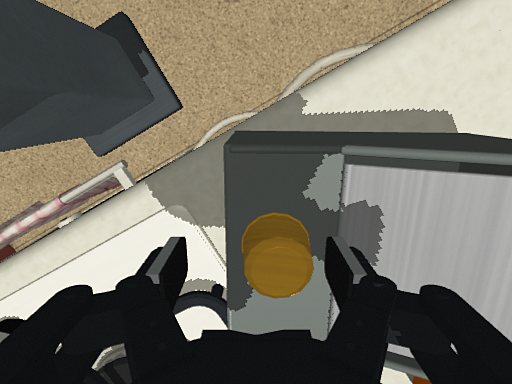

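View pics/side_3c.png

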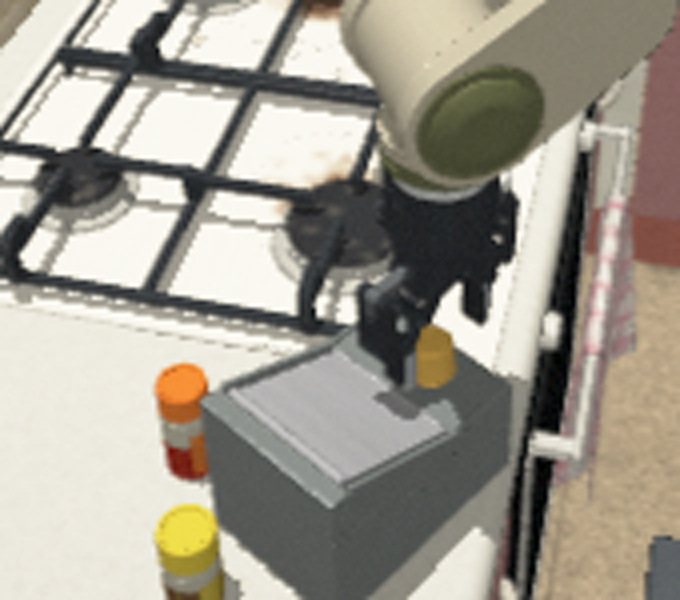

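View pics/scene_3c.png

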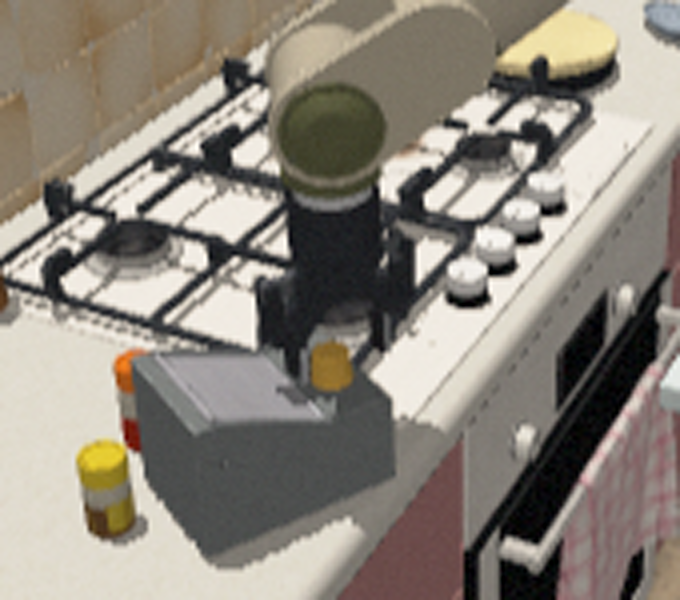

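```bash
python3 - <<'E'
from h import *
import pickle
e=np.array([385.7,406.9]);ex=np.array([.489,.872]);ey=np.array([-.872,.489])
for n in ["wrist","side","scene"]:
    c,s=pickle.load(open(n+"_3.pkl","rb"))
    for x,y,z in [(-59.6,8,113),(-36.6,18.6,94),(-36.6,-3.4,94),(-30,7.6,94)]:
        p=e+(x+27.5)*ex+y*ey;u,v=proj(c,[*p,z]);print(n,(x,y,z),round(u),round(v), (round((u-150)*4),round((v-(160 if n=="scene" else 190))*4)))
E
```

```text
wrist (-59.6, 8, 113) 281 271 (523, 326)
wrist (-36.6, 18.6, 94) 324 232 (697, 167)
wrist (-36.6, -3.4, 94) 322 271 (686, 324)
wrist (-30, 7.6, 94) 336 252 (744, 247)
side (-59.6, 8, 113) 257 275 (426, 339)
side (-36.6, 18.6, 94) 254 286 (415, 385)
side (-36.6, -3.4, 94) 248 282 (391, 368)
side (-30, 7.6, 94) 249 286 (397, 382)
scene (-59.6, 8, 113) 232 248 (326, 350)
scene (-36.6, 18.6, 94) 227 256 (310, 385)
scene (-36.6, -3.4, 94) 224 253 (296, 372)
scene (-30, 7.6, 94) 224 255 (296, 381)
```

Request:
drive_tool --rows '[[[0.03,0.06,-0.03,0,0,0],[0.05,0.11,-0.03,0,0,0],[0.08,0.17,-0.03,0,0,0],[0.1,0.22,-0.03,0,0,0],[0.1,0.22,-0.03,0,0,0]]]'

```text
time_s: 4.08
eef_pos: [367.5, 394.5, 255.7]
ee_rot: [-0.0, 0.253, 0.967, -0.0]
force: [0.6, -0.1, 0.5]
grip_width: 0.827
```

```bash
python3 look.py 4 wrist side
```

```text
t 4.125 TCP bin x,y -47.43784479998752 9.77538780419355 z 255.735374554097 F [ 0.02429375 -0.30409438  0.67908094] w 0.8260567352200292
```

View pics/wrist_4.png

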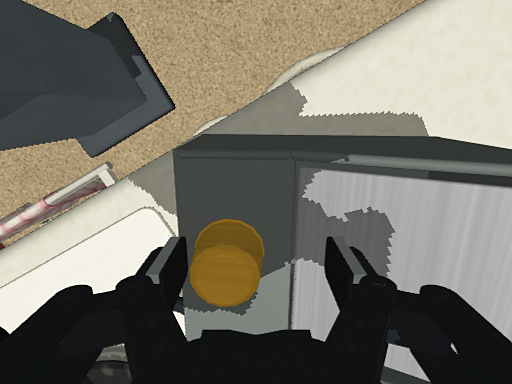

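View pics/side_4c.png

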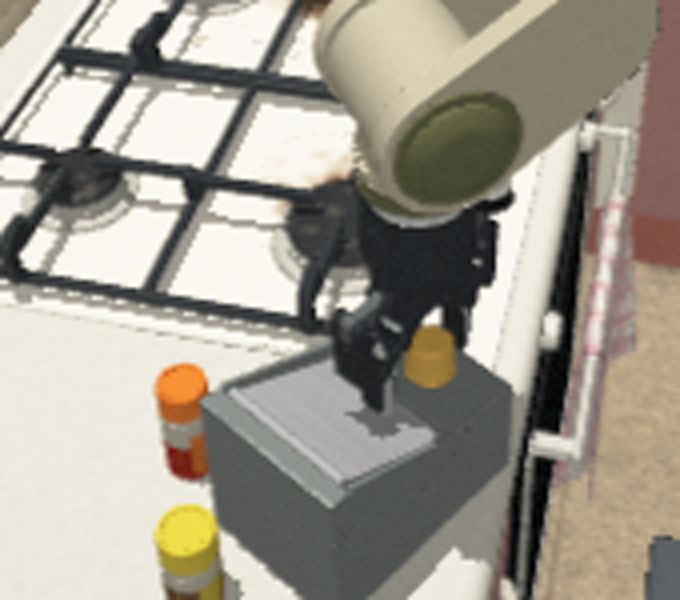

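Request:
drive_tool --rows '[[[0.02,0.03,-0.01,0,0,0],[0.03,0.05,-0.03,0,0,0],[0.04,0.07,-0.045,0,0,0],[0.04,0.07,-0.045,0,0,0]]]' --fingers 1

```text
time_s: 4.68
eef_pos: [371.4, 401.3, 251.1]
ee_rot: [-0.0, 0.253, 0.967, -0.001]
force: [-0.1, -0.2, 1.0]
grip_width: 1.002
```

```bash
python3 look.py 5 wrist side
```

```text
t 4.725 TCP bin x,y -39.44258599268879 9.685452238433555 z 251.17873120477563 F [ 0.36239789 -0.47487274  0.54948991] w 1.001852068735188
```

View pics/wrist_5.png

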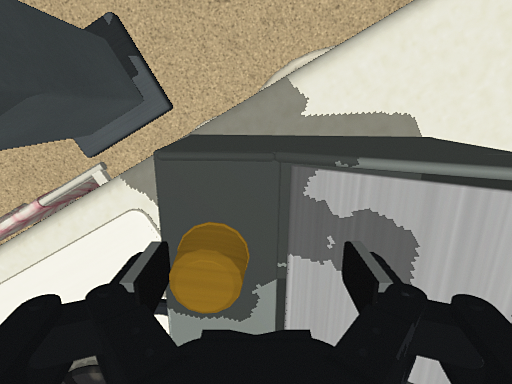

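View pics/side_5c.png

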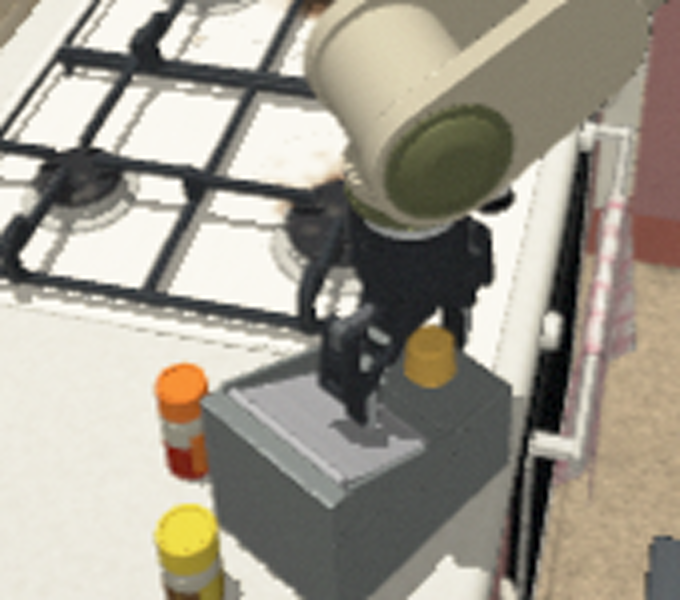

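Request:
drive_tool --rows '[[[0.03,0.06,0,0,0,0],[0.06,0.11,0,0,0,0],[0.09,0.16,0,0,0,0],[0.12,0.21,0,0,0,0],[0.13,0.23,0,0,0,0],[0.13,0.23,0,0,0,0]]]'

```text
time_s: 5.52
eef_pos: [384.4, 424.3, 251.2]
ee_rot: [-0.0, 0.253, 0.967, -0.0]
force: [-1.0, -0.8, 1.5]
grip_width: 0.993
```

```bash
python3 look.py 6 wrist side
```

```text
t 5.575 TCP bin x,y -13.047046544550868 9.612037175287382 z 251.25457137574696 F [-0.75580403 -0.69202879  1.36533302] w 1.0001433309890417
```

View pics/wrist_6.png

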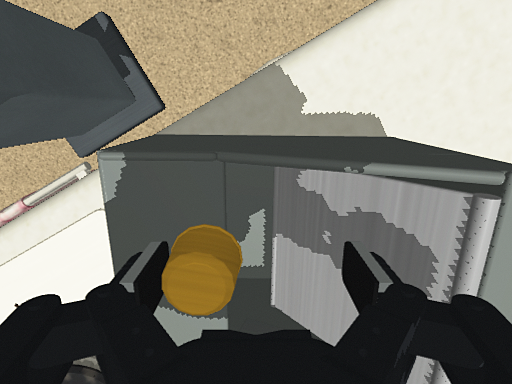

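View pics/side_6c.png

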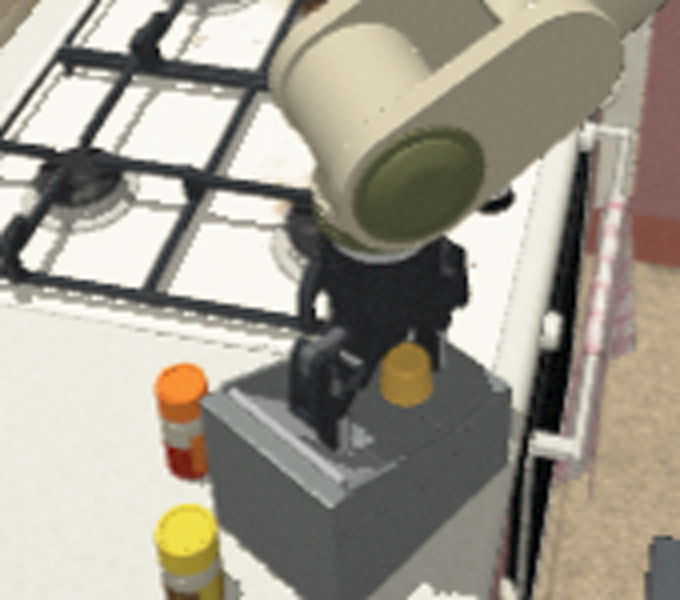

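Request:
drive_tool --rows '[[[0.03,0.05,0,0,0,0],[0.05,0.09,0,0,0,0],[0.065,0.12,0,0,0,0],[0.065,0.12,0,0,0,0]]]'

```text
time_s: 6.12
eef_pos: [390.9, 436.3, 251.1]
ee_rot: [-0.0, 0.253, 0.967, -0.001]
force: [-2.2, -3.9, -0.1]
grip_width: 0.998
```

```bash
python3 look.py 7 wrist side
```

```text
t 6.175 TCP bin x,y 0.5230621403776183 9.880642843221615 z 251.0773856090912 F [-1.94478853 -4.12986634 -0.54180158] w 0.9993372400804517
```

View pics/wrist_7.png

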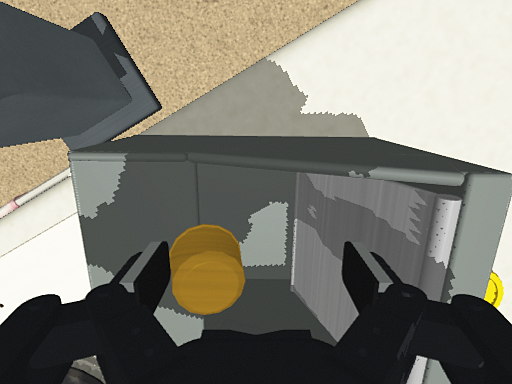

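View pics/side_7c.png

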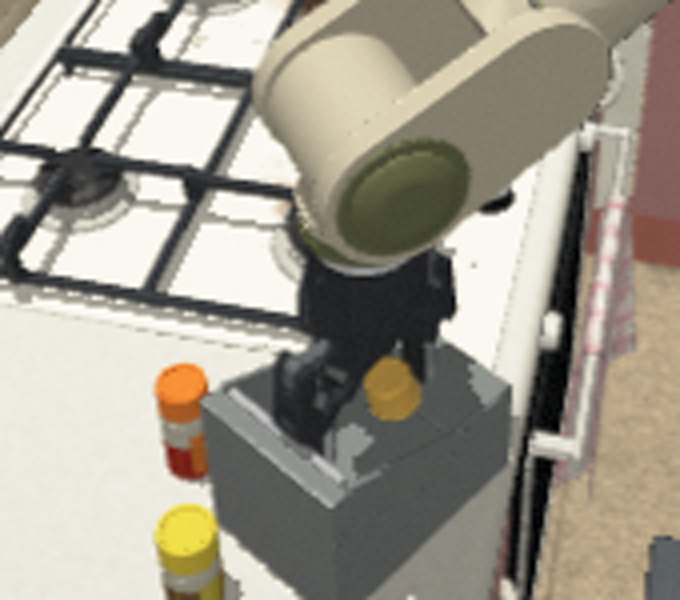

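Request:
drive_tool --rows '[[[0.02,0.045,0.03,0,0,0],[0.025,0.045,0.04,0,0,0],[0.025,0.045,0.04,0,0,0]]]' --fingers 0.76

```text
time_s: 6.6
eef_pos: [393.2, 440.8, 255.3]
ee_rot: [-0.0, 0.253, 0.967, -0.0]
force: [-3.3, -2.5, 1.7]
grip_width: 0.878
```

```bash
python3 look.py 8 wrist side
```

```text
t 6.65 TCP bin x,y 5.675485874644409 10.009928473004349 z 255.3203332763664 F [-2.88665147 -2.31687039  1.88013036] w 0.8797019744396646
```

View pics/wrist_8.png

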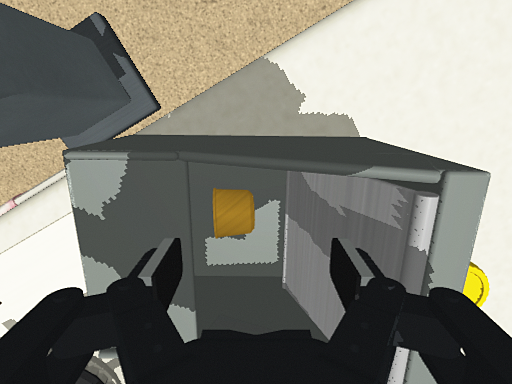

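View pics/side_8c.png

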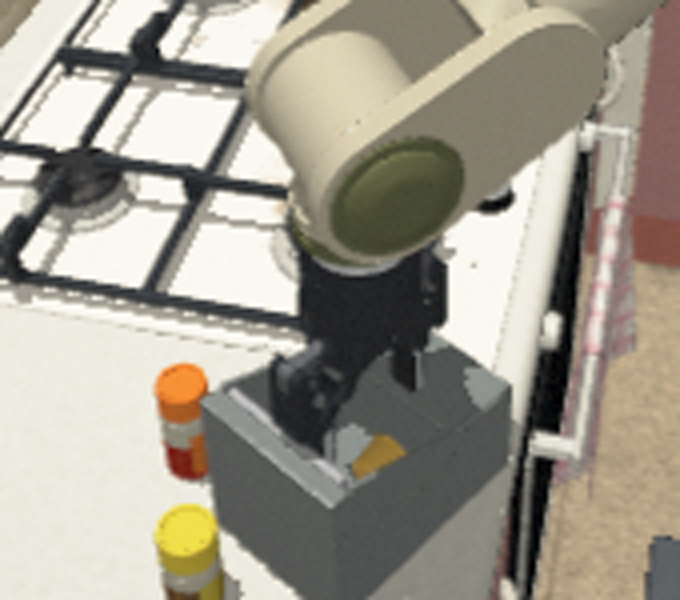

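Request:
drive_tool --rows '[[[0,0,0,0,0,0],[0,0,0,0,0,0],[0,0,0,0,0,0],[0,0,0,0,0,0],[0,0,0,0,0,0],[0,0,0,0,0,0]]]'

```text
time_s: 7.45
eef_pos: [393.2, 440.8, 255.3]
ee_rot: [-0.0, 0.253, 0.967, -0.0]
force: [-3.5, -2.5, 1.9]
grip_width: 0.876
```

```bash
python3 look.py 9 wrist
```

```text
t 7.45 TCP bin x,y 5.684113764023721 10.037446729474723 z 255.33446087692857 F [-3.49582779 -2.49267435  1.90525482] w 0.876070260990142
```

View pics/wrist_9.png

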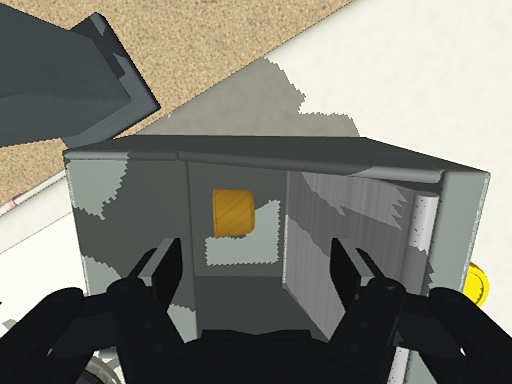

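Request:
drive_tool --rows '[[[-0.05,-0.09,0.02,0,0,0],[-0.1,-0.18,0.02,0,0,0],[-0.15,-0.27,0.02,0,0,0],[-0.2,-0.36,0.02,0,0,0],[-0.25,-0.45,0.02,0,0,0],[-0.3,-0.54,0.02,0,0,0],[-0.35,-0.63,0.02,0,0,0],[-0.41,-0.73,0.02,0,0,0],[-0.44,-0.79,0.02,0,0,0],[-0.44,-0.79,0.02,0,0,0]]]'

```text
time_s: 8.75
eef_pos: [349.1, 361.5, 257.4]
ee_rot: [-0.0, 0.253, 0.967, -0.0]
force: [0.3, -0.3, 0.1]
grip_width: 0.877
```

Request:
drive_tool --rows '[[[0,0,0.3,0,0,0],[0,0,0.7,0,0,0],[0,0,0.95,0,0,0],[0,0,0.95,0,0,0],[0,0,0.95,0,0,0]]]'

```text
time_s: 9.38
eef_pos: [349.0, 361.4, 351.4]
ee_rot: [-0.001, 0.253, 0.967, -0.001]
force: [-0.1, -0.8, -0.5]
grip_width: 0.879
```

```bash
python3 look.py 10 wrist side scene
```

```text
t 9.475 TCP bin x,y -85.06740445524365 9.742469263710671 z 351.2460059335112 F [-0.13345492 -0.05869293 -0.79214092] w 0.8788000459841735
```

View pics/wrist_10.png

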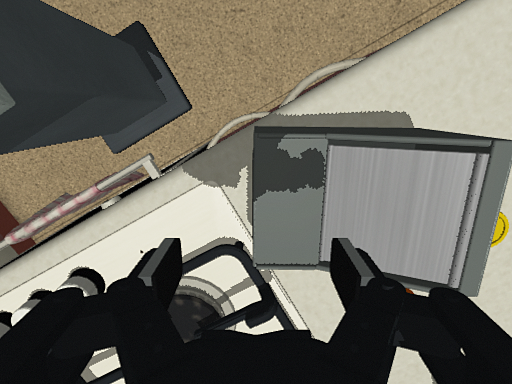

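View pics/side_10c.png

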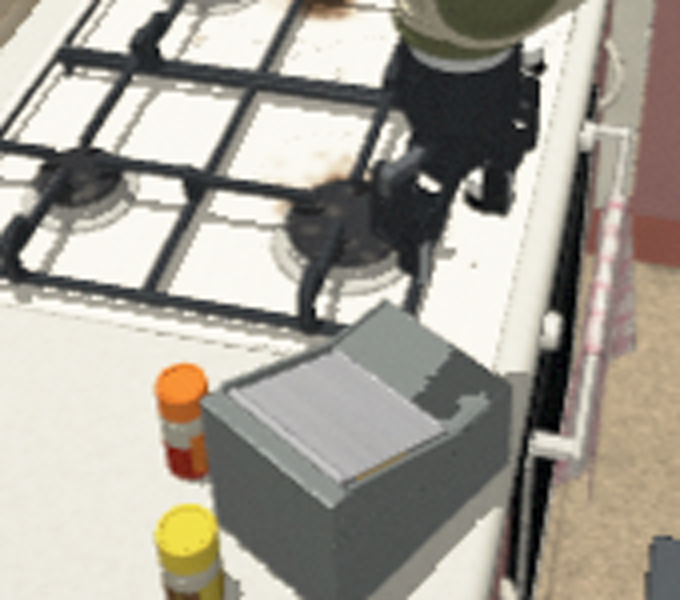

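View pics/scene_10.png

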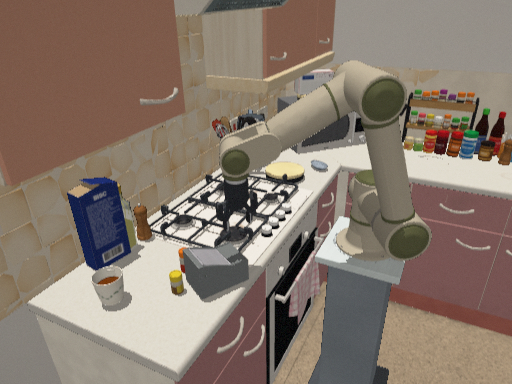

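```bash
python3 - <<'E'
import cv2,numpy as np
a=cv2.imread("pics/side_3.png");a=cv2.imread("pics/side_2.png").astype(int);b=cv2.imread("pics/side_10.png").astype(int)
d=np.abs(a-b).max(2)[275:345,185:285]
ys,xs=np.where(d>25);print(len(xs))
A=np.hstack([cv2.resize(cv2.imread(f"pics/side_{k}.png")[265:325,195:275],None,fx=5,fy=5,interpolation=cv2.INTER_CUBIC) for k in (2,10)])
cv2.imwrite("pics/cmp.png",A)
E
```

```text
250
```

View pics/cmp.png

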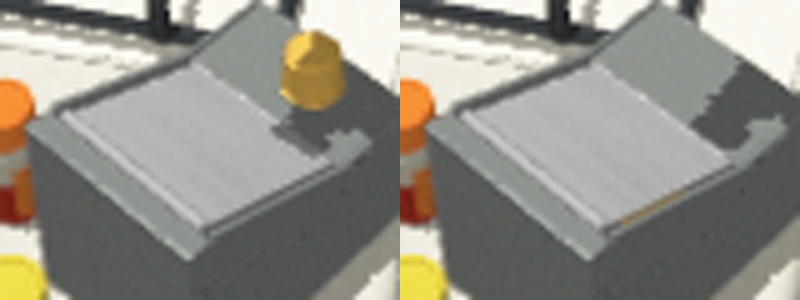

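```bash
python3 - <<'E'
from h import *
import pickle
e=np.array([385.7,406.9]);ex=np.array([.489,.872]);ey=np.array([-.872,.489])
b=lambda p:(np.round([(p[:2]-e)@ex-27.5,(p[:2]-e)@ey],1))
c=viewer.calibration("side")
for z in (10,30,50,80,110): print(z,b(onz(c,245,306,z)))
c,s=pickle.load(open("wrist_9.pkl","rb"))
for z in (0,20,40):print(z,b(onz(c,234,212,z)))
E
```

```text
10 [-20.4  -0.4]
30 [-9.3 10.3]
50 [ 1.8 21. ]
80 [18.4 37.1]
110 [35.  53.2]
0 [-11.2  -1.7]
20 [-9.6  5.7]
40 [-8.  13.1]
```

```bash
python3 -c "
from rig import ctrl
print(ctrl.finish_job())"
```

```text
the job is handed in; nothing more can be done
None
```

The capsule is in the bin and the flap is shut. I handed the job in at about 9.5 s of the 35 s allowed.

**What I did:** I lined the jaws up along the bin's x axis and lowered the front finger between the capsule and the flap. That finger pushed the flap open and held it while the rear finger slid the capsule over the ledge's edge. The capsule had dropped in by the time I had narrowed the jaws about 10 mm to finish the push. I then drew both fingers back so the flap closed, and lifted clear.

**Last checks:**
- **Capsule:** the wrist picture showed it lying on the bin floor before I let the flap close. A gold strip is still visible through the gap beside the shut flap. Its line of sight passes where the capsule lies, so it is seen on the floor and is not caught in the flap.
- **Flap:** it matches the starting picture, so it is shut.
- **Jars and tin:** by eye, both jars and the tin stand where they were; I did not measure them again.
- **Forces:** the highest wrist force I read was about 4.6 N, while holding the flap. It was under 1 N at the end, with the tool well above the bin and touching nothing.

No check failed. The bin's angle came out about 1.5° apart when measured from the front edge and from the ledge edge, and I used the ledge-edge value.

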